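# Clear the ribbon roll and fetch the long chocolate box to the ribboning jig

## Robot

A 6-joint arm with a two-finger parallel gripper is mounted at the origin on the work surface. World frame = base frame: x ahead of the robot, y to its left, z up, the work surface at z = 0. Lengths are in m, angles in rad, forces in N, time in s.
With the tool pointing down it reaches from about 0.3 to 0.825 m from the base axis. Payload 5.4 kg.
Tool frame: the origin (TCP) lies at the very end of the fingers, on their centre line; the grasp point (between the pads) lies 19 mm behind it; z points along the fingers, y is the line along which they close (so a half turn about z gives the same grasp; the last joint's range is limited). The gripper opens to 92 mm and grips with 3 to 60 N. Pads are 20 mm wide; open, the fingers measure 128 mm over their backs; the gripper's body (75 mm by 189 mm) begins 69 mm behind the grasp point.
Start: joints at [0.984, 0.158, 1.597, -0, 1.386, -0.21], TCP at [0.212, 0.535, 0.215] pointing down, gripper open.
Joint ranges: [-2.91, 2.91], [-0.94, 2.29], [0.18, 2.7], [-1.29, 4.43], [0.17, 2.64], [-3, 3]. Speed limits (rad/s): [2.57, 2.57, 3.14, 3.14, 3.14, 3.14].

## Interface

Orientations are given as a rotation vector (axis times angle).
In Python, from workcell import bot gives the robot as it stands. Calls block until the motion is done:
- bot.goto(position, orientation): joint-space move of the TCP to a pose.
- bot.line_to(position, rot=None, max_speed=0.15): straight line of the TCP; rot=None keeps the orientation; max_speed is the mean speed in m/s.
- bot.set_joints(angles): joint-space move.
- bot.set_gripper(opening, newtons=None): opening from 0.0 (shut) to 1.0 (fully open); newtons is the grip in N (None keeps the last); returns when the fingers have stopped.
- bot.hold(seconds).
- bot.inverse_kinematics(position, orientation): joint angles nearest the present ones, or None.
- bot.read_camera(name): name is "side" or "top"; returns a dict with "pixels" (420x560x3 uint8, blue, green, red), "fx", "fy", "cx", "cy" (pixels), "k1" (the pictures are not rectified: a ray, as slopes to the right and down, at radius r is drawn at 1 + k1 r^2 times it, then the intrinsics apply), "R" (3x3) and "t" (3): a world point X has camera coordinates R X + t. Camera axes: x right, y down, z forward; pixel columns grow to the right and rows downward; lengths in m; the calibration is good to about 2 mm. A picture is of the moment at which its call begins. There is no depth.
A pose or a line that the arm cannot do raises bot.MotionError and nothing moves.
- bot.job_done(): hands the job in; it is judged then, once.
Readings, each from a call of its own:
- bot.current_clock(): time.
- bot.current_joints(): joint angles.
- bot.current_joint_vel(): joint speeds.
- bot.current_effort(): joint torques, N m.
- bot.current_ee_pos(): TCP position.
- bot.current_tool_rot(): TCP orientation.
- bot.current_contact_force(): force on the tool from outside, world axes, zero at the start.
- bot.current_ft_torque(): the same for the moment, N m.
- bot.current_opening(): opening from 0.0 (shut) to 1.0 (fully open).
- bot.current_grip_force(): force on a finger pad.
Only numpy, scipy, OpenCV 4.12 (cv2) and the standard library are available. Lean on these libraries where they do the work, as an engineer would, in place of code of your own. Each camera call takes 0.05 s, during which the arm holds its last target. There are 200 camera calls.

## Task

The roll of ribbon on the upright spindle is in the way of the long chocolate box in the middle bay of the glass-topped riser: first lift it off and lay it down gently, flat inside the shallow wooden tray. Then draw the box by its end out of the bay until all of it is clear, let go of it lying flat on the counter, and take it afresh round its middle. Lay it gently in the two-saddle jig, flat on the saddles with its ends inside both, let go, and leave the jar, gift box and tin where they are.

Things in the scene. Friction and masses are not known exactly. Their poses are not given: they have to be found in the camera images.
- riser: Fixed dark wood stock riser with clear glass top: three bays side by side, 209 mm wide, 163 deep, glass underside 46, top 52 mm above the counter. Origin on the counter, centre of the open mouth of the MIDDLE bay; x points into the bay (the box comes out along -x), y across. Middle bay 59 mm wide inside, 155 deep, no floor (the box slides on the counter). Side bays hold cartons, unused.
- long_box: Rigid red cardboard chocolate box, 180 mm long (x), 45 wide (y), 36 high, about 0.28 kg, flat on the counter in the middle bay; 45 to 60 mm of its -x end stands out of the mouth. Origin at the centre of its underside; its x is along the riser's x at the start (within 0.02 rad). Either end may go either way in the jig.
- spindle: Fixed steel spindle in front of the riser, beside the box's way: foot 32 mm diameter, 12 high, then a post 16 mm diameter, top 82 mm above the counter. Its axis is 70 mm to the side (riser -y) of the middle bay's centre line, 140 to 160 mm out from the mouth. Without the roll it leaves the way free. Origin on the counter at its axis, z up.
- roll: Loose rigid roll of cream ribbon, about 0.22 kg, threaded on the spindle, resting on its foot and overhanging the box's way: wound body 110 mm diameter, 34 high; above it its cardboard core tube, 40 mm diameter, 34 to 64 mm above the underside, to grip from above. Bore 26 mm right through; it must rise 70 mm or more to clear the post. Origin at the centre of its underside, z up its axis.
- tray: Fixed shallow square wooden tray, 140 mm outside, walls 5 mm thick and 18 mm high, inside 130 mm square with its floor 5 mm above the counter. Origin at the centre of its underside, x and y along its sides.
- jig: Fixed aluminium jig: two U-shaped saddles in line along x, open between. Inside 196 mm long (x, between end walls) and 57 wide (y, between cheeks); saddle floors 10 mm, cheeks and end walls 55 mm above the counter. The cheeks reach 50 mm in from the end walls, leaving a 96 mm gap with only a spine 30 wide, 10 high. Outside 208 by 69 mm. Origin on the counter at its centre.
- jar: Bystander: amber glass sweet jar, 64 mm in diameter, 110 mm high. Origin at the centre of its underside.
- gift_box: Bystander: small red gift box with a paper band, 70 by 70 by 50 mm high. Origin at the centre of its underside.
- tin: Bystander: dark round tin with a pale paper label and lid, 60 mm in diameter, 60 mm high. Origin at the centre of its underside.
There are look-alikes about, which are no part of the job. What is shaped like the roll but blue or yellow is not meant.

How it is judged:
On the way, in this order (a step that is already met when the one before it is completed fails the run):
1. the ribbon roll is off the spindle, lying flat in the tray and let go (horizontal distance between roll and tray below 0.025 m and z of roll in the frame of tray below 0.01 m and angle between roll's own z axis and vertical below 0.08 rad and linear speed of roll below 0.02 m/s and contact force between the fingers and roll below 0.1 N), for 0.2 s.
2. the long box is drawn wholly out of the bay and let go, lying flat on the counter (x of long_box in the frame of riser below -0.09 m and height (world z) of long_box below 0.004 m and angle between long_box's own z axis and vertical below 0.05 rad and linear speed of long_box below 0.02 m/s and contact force between the fingers and long_box below 0.1 N), for 0.2 s.
3. the long box is held round its middle and lifted off the counter (height (world z) of long_box above 0.02 m and contact force between the fingers and long_box above 1 N and x of the grasp point in the frame of long_box between -0.04 and 0.04 m), for 0.1 s.
At the end, for the whole second after the job is handed in: The long box lies flat on both saddle floors of the jig (within 12 mm along, 10 mm across of its centre, underside 7 to 13 mm up, tilt under 0.04 rad); the ribbon roll lies flat in the tray (within 25 mm of its centre, underside under 10 mm up, tilt under 0.08 rad); both let go and at rest (all of step 1 and x of long_box in the frame of jig between -0.012 and 0.012 m and y of long_box in the frame of jig between -0.01 and 0.01 m and z of long_box in the frame of jig between 0.007 and 0.013 m and angle between the x axis of long_box and the x axis of jig, either way round below 0.15 rad and angle between long_box's own z axis and vertical below 0.04 rad and linear speed of long_box below 0.02 m/s and contact force between the fingers and long_box below 0.1 N); the robot touches nothing.
It fails at once if the ribbon roll is dropped (falls freely faster than 0.6 m/s) (linear speed of roll above 0.6 m/s and contact force between the fingers and roll below 0.05 N).
It fails at once if the long box is dropped (falls freely faster than 0.5 m/s) (linear speed of long_box above 0.5 m/s and contact force between the fingers and long_box below 0.05 N).
It fails at once if the jar, gift box or tin is moved more than 20 mm (distance of any of jar, gift_box, tin from where it was at the start of the episode above 0.02 m).
It also fails if it takes over 64 s, if anything falls off the work surface, if the arm or the gripper's body presses on something with over 40 N, if the wrist force passes 120 N, or if a joint passes its speed limit or range.

## Working session

There is one attempt and no reset: what is moved stays moved. The work goes in short steps, each a Python script; the robot and the scene stay as the last script left them, time stands still between calls to the robot, and variables do not carry over. Pictures are saved under pics/ and viewed, at most 10 in all, crops included, and the job is handed in when it is done.

```bash
mkdir -p pics; cat > h.py <<'E'
from workcell import bot
import numpy as np, cv2, pickle
def snap(n):
    c=bot.read_camera(n); pickle.dump(c,open(f'pics/{n}.pkl','wb')); return c
def load(n): return pickle.load(open(f'pics/{n}.pkl','rb'))
def ray(c,u,v):
    K=np.array([[c['fx'],0,c['cx']],[0,c['fy'],c['cy']],[0,0,1]])
    p=cv2.undistortPoints(np.array([[[u,v]]],float),K,np.array([c['k1'],0,0,0,0.]))[0,0]
    # distortion is defined as drawn=1+k1 r^2 (ray radius): same as cv2
    R=np.array(c['R']);t=np.array(c['t'])
    return -R.T@t, R.T@np.array([p[0],p[1],1])
def atz(c,u,v,z):
    o,d=ray(c,u,v); return o+d*(z-o[2])/d[2]
def proj(c,X):
    K=np.array([[c['fx'],0,c['cx']],[0,c['fy'],c['cy']],[0,0,1]])
    return cv2.projectPoints(np.atleast_2d(np.array(X,float)),cv2.Rodrigues(np.array(c['R']))[0],np.array(c['t'],float),K,np.array([c['k1'],0,0,0,0.]))[0][:,0]
E
python3 - <<'E'
from h import *
for n in('top','side'):
    c=snap(n); print(n,c['fx'],c['k1'],-np.array(c['R']).T@c['t'],np.array(c['R']).round(2).tolist())
    cv2.imwrite(f'pics/{n}0.png',cv2.resize(c['pixels'],(800,600),interpolation=cv2.INTER_CUBIC))
E
```

```text
top 430.4427478064394 0.04102327507183009 [0.35104655 0.02626221 1.05015898] [[-0.02, -1.0, -0.01], [-0.98, 0.02, -0.19], [0.19, 0.0, -0.98]]
side 542.3144164083826 -0.1381445865361587 [ 0.20858955 -0.72845041  0.94980543] [[0.92, -0.39, -0.01], [-0.3, -0.68, -0.67], [0.26, 0.62, -0.74]]
```

View pics/top0.png

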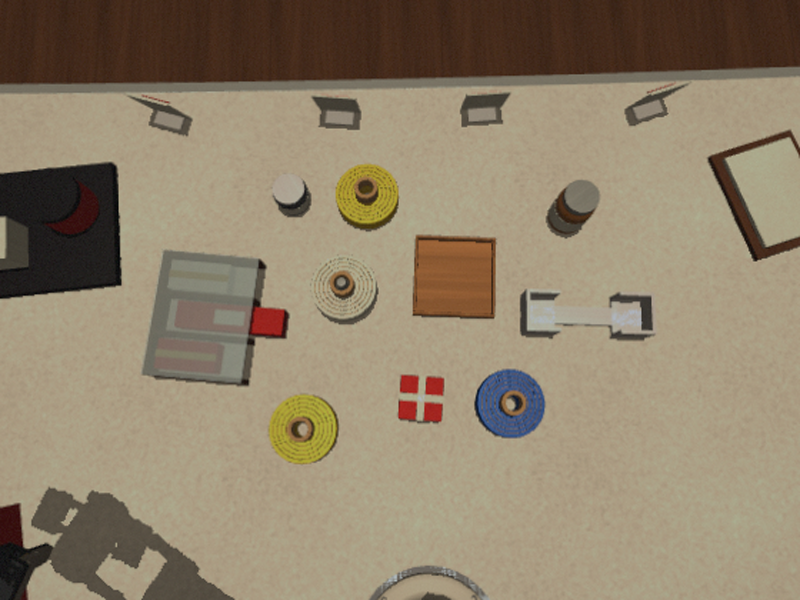

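View pics/side0.png

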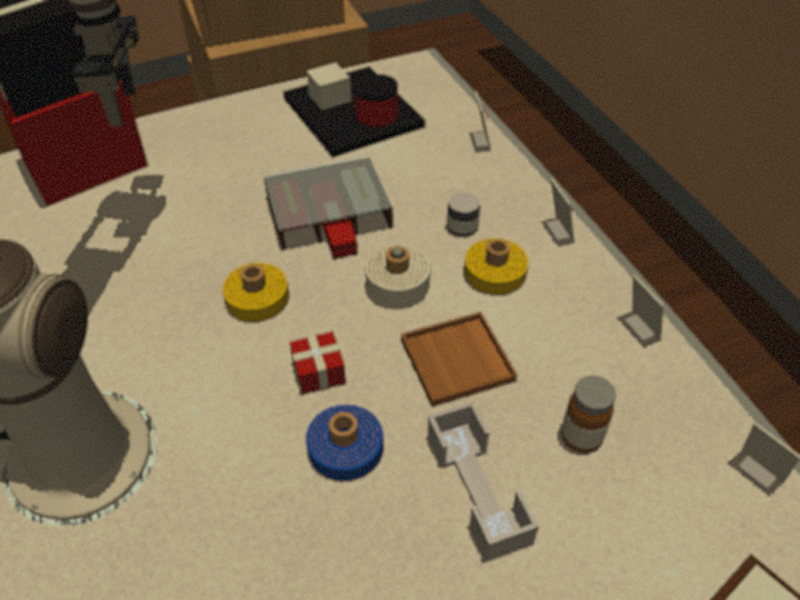

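The top picture shows the cream roll at (344,287), the tray at (455,277), the jig at (588,314) and the red box end at (268,322) left of it, in 800x600 pixels. The side view agrees. I'll enlarge for precise readings.

```bash
python3 - <<'E'
from h import *
c=load('top')['pixels']
def crop(n,u0,u1,v0,v1,s=4):
    im=cv2.resize(c[v0:v1,u0:u1],None,fx=s,fy=s,interpolation=cv2.INTER_CUBIC)
    im=cv2.convertScaleAbs(im,alpha=1.4)
    for u in range(u0,u1,20): cv2.putText(im,str(u),((u-u0)*s,10),0,.35,(255,0,0),1); cv2.line(im,((u-u0)*s,12),((u-u0)*s,18),(255,0,0),1)
    for v in range(v0,v1,20): cv2.putText(im,str(v),(0,(v-v0)*s+4),0,.35,(255,0,0),1)
    cv2.imwrite(n,im)
crop('pics/c1.png',90,280,160,280); crop('pics/c2.png',280,470,150,250)
E
```

```text
(no output)
```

View pics/c1.png

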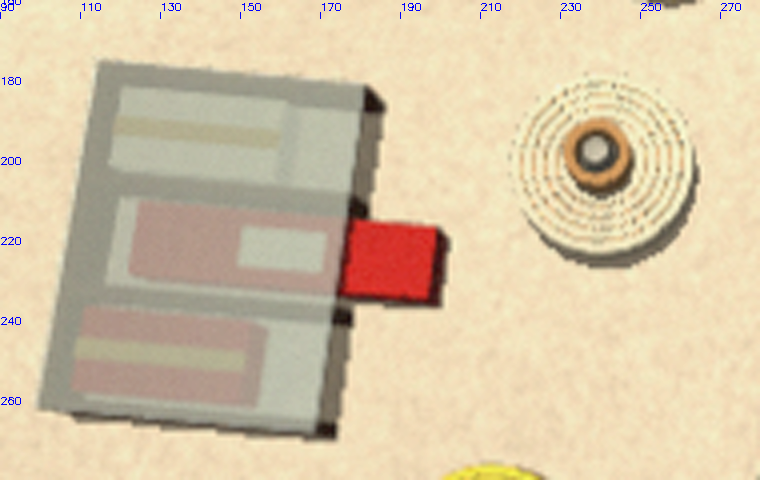

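View pics/c2.png

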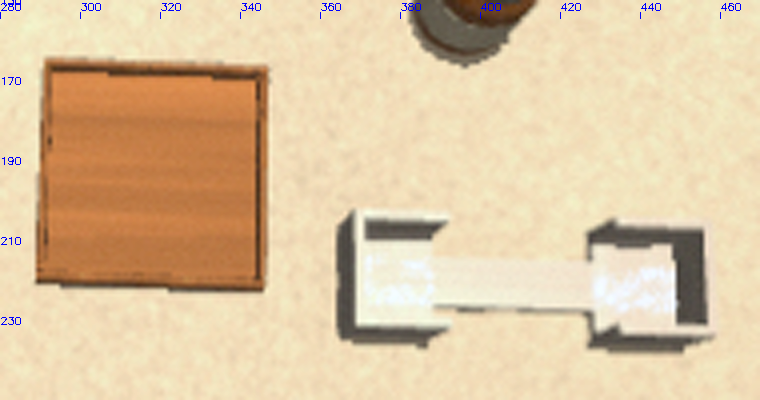

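The crops give the top camera's pixel corners: glass top (114,175), (181,181), (169,268), (99,262); box end (199.5,217)–(197.5,235); roll core (239.5,198); tray (291.5,165), (346.5,167), (346,222.5), (289,221); jig rims from (369,202) to (458,234). Next I'll fit the poses and overlay them on both cameras.

```bash
cat > fit.py <<'E'
from h import *
from scipy.optimize import least_squares
t=load('top'); s=load('side')
o=lambda L,u0,v0:[((x+.5)/4-.5+u0,(y+.5)/4-.5+v0) for x,y in L]
def T(p,L):
    L=np.array(L,float);c,n=np.cos(p[2]),np.sin(p[2])
    return np.c_[p[0]+c*L[:,0]-n*L[:,1],p[1]+n*L[:,0]+c*L[:,1],L[:,2]]
def fit(px,L,p0):
    r=least_squares(lambda p:(proj(t,T(p,L))-np.array(px)).ravel(),p0)
    print(np.round(r.x,4),'px rms',np.sqrt(np.mean(r.fun**2)).round(2)); return r.x
def rect(a,b,c,d,z): return [(a,c,z),(a,d,z),(b,d,z),(b,c,z)]
P={}
# riser: x into bay = image left = world +y ; yaw ~ +pi/2; riser +y = world -x = image down
P['riser']=fit(o([(365,86),(317,435),(38,408),(97,60)],90,160),[(0,-.1045,.052),(0,.1045,.052),(.163,.1045,.052),(.163,-.1045,.052)],[.45,.25,1.6])
q=P['riser'];
e=o([(439,229),(431,300)],90,160); w=[atz(t,*i,.036) for i in e]; print('box end',np.round(w,4),'width',np.linalg.norm(w[0]-w[1]))
m=(w[0]+w[1])/2; a=q[2]; b=m[:2]+.09*np.array([np.cos(a),np.sin(a)]); P['box']=[b[0],b[1],a]
P['tray']=fit(o([(47,60),(267,67),(264,291),(37,284)],280,150),[(.07,.07,.018),(.07,-.07,.018),(-.07,-.07,.018),(-.07,.07,.018)],[.5,-.05,0])
P['jig']=fit(o([(356,210),(707,226),(714,338),(354,330)],280,150),[(.104,.0345,.055),(-.104,.0345,.055),(-.104,-.0345,.055),(.104,-.0345,.055)],[.45,-.25,np.pi/2])
# roll
r1=atz(t,*o([(598,151)],90,160)[0],.076); r2=atz(t,*o([(602,164)],90,160)[0],.046)
dv=lambda x:np.round([ (x[0]-q[0])*np.cos(a)+(x[1]-q[1])*np.sin(a), -(x[0]-q[0])*np.sin(a)+(x[1]-q[1])*np.cos(a)],4)
print('roll',r1,r2,'in riser',dv(r1),dv(r2),'box in riser',dv(P['box']))
P['roll']=[*((r1+r2)/2)[:2],0]
pickle.dump(P,open('P.pkl','wb'))
def draw(c,k,im0):
    im=cv2.resize(im0,None,fx=k,fy=k,interpolation=cv2.INTER_CUBIC)
    im=cv2.convertScaleAbs(im,alpha=1.3)
    def pl(X,col): cv2.polylines(im,[np.round(((proj(c,X)+.5)*k-.5)*8).astype(int)],True,col,1,cv2.LINE_AA,3)
    def circ(r,z):th=np.linspace(0,2*np.pi,60);return T(P['roll'],np.c_[r*np.cos(th),r*np.sin(th),0*th+z])
    for z in(0,.052):pl(T(P['riser'],rect(0,.163,-.1045,.1045,z)),(255,0,0))
    for z in(0,.036):pl(T(P['box'],rect(-.09,.09,-.0225,.0225,z)),(0,255,0))
    for z in(0,.018):pl(T(P['tray'],rect(-.07,.07,-.07,.07,z)),(255,0,0))
    for z in(0,.055):pl(T(P['jig'],rect(-.104,.104,-.0345,.0345,z)),(255,0,0))
    pl(circ(.055,.046),(0,0,255));pl(circ(.02,.076),(0,0,255))
    return im
if __name__=='__main__':
    A=draw(t,3,t['pixels']);B=draw(s,3,s['pixels'])
    cv2.imwrite('pics/ov.png',np.vstack([cv2.resize(A[470:800,280:1390],(800,238),interpolation=cv2.INTER_AREA),cv2.resize(B[320:1200,540:1200],(270,360),interpolation=cv2.INTER_AREA).copy() if 0 else cv2.copyMakeBorder(cv2.resize(B[320:1190,540:1200],(273,360),interpolation=cv2.INTER_AREA),0,0,0,527,0)]))
    cv2.imwrite('pics/ovs.png',cv2.resize(B[320:1190,540:1200],(455,600),interpolation=cv2.INTER_AREA))
    cv2.imwrite('pics/ovt.png',np.vstack([cv2.resize(A[490:830,270:840],None,fx=.85,fy=.85),cv2.resize(A[470:720,850:1420],None,fx=.85,fy=.85)]))
E
python3 fit.py; python3 -c "
import cv2,numpy as np
a=cv2.imread('pics/ovt.png');b=cv2.imread('pics/ovs.png')
b=cv2.resize(b,(314,414));h=max(a.shape[0],b.shape[0])
p=lambda i:cv2.copyMakeBorder(i,0,h-i.shape[0],0,0,0)
o=np.hstack([p(a),p(b)]);print(o.shape);cv2.imwrite('pics/ovc.png',o)"
```

```text
[0.509  0.2793 1.4592] px rms 0.52
box end [[0.5265 0.2271 0.036 ]
 [0.4839 0.231  0.036 ]] width 0.042730446083322125
[ 0.5824 -0.0598 -0.0595] px rms 0.49
[ 0.5097 -0.274   1.502 ] px rms 20.62
roll [0.56334558 0.12794337 0.076     ] [0.56190655 0.12870071 0.046     ] in riser [-0.1444 -0.0708] [-0.1438 -0.0693] box in riser [ 0.0396 -0.0018]
(501, 798, 3)
```

View pics/ovc.png

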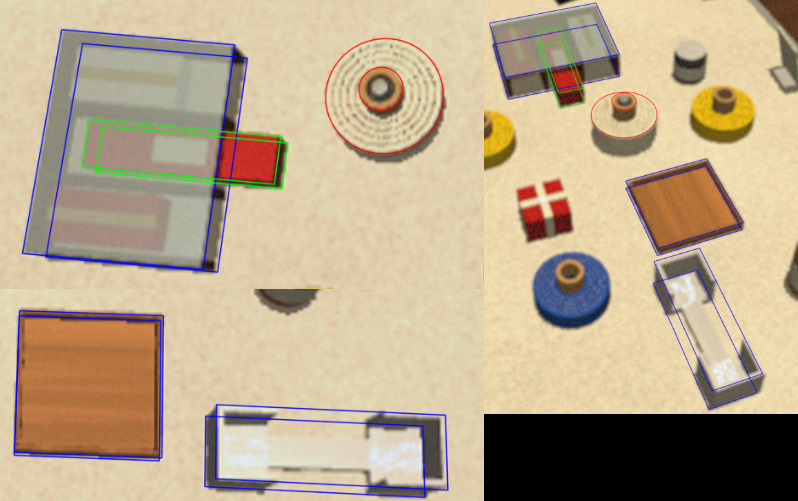

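The overlay matches for the riser, roll and tray. The jig's pick order was mirrored, so I'm refitting it, then moving the roll.

```bash
sed -i "s/\[(.104,.0345,.055),(-.104,.0345,.055),(-.104,-.0345,.055),(.104,-.0345,.055)\]/[(.104,-.0345,.055),(-.104,-.0345,.055),(-.104,.0345,.055),(.104,.0345,.055)]/" fit.py
python3 fit.py
cat >> h.py <<'E'
from scipy.spatial.transform import Rotation as Ro
def down(psi): return (Ro.from_euler('z',psi)*Ro.from_euler('x',np.pi)).as_rotvec()
P=None
try: P=pickle.load(open('P.pkl','rb'))
except Exception: pass
def st(s): print(s,'t',round(bot.current_clock(),2),'F',np.round(bot.current_contact_force(),1),'grip',round(bot.current_grip_force(),1),'op',round(bot.current_opening(),3),'ee',np.round(bot.current_ee_pos(),4))
E
python3 - <<'E'
from h import *
a=P['riser'][2]
for psi in(a,a-np.pi): print(psi,[None if (j:=bot.inverse_kinematics([*P[k][:2],.15],down(psi))) is None else np.round(j,2) for k in('roll','tray','box','jig')])
psi=a if (j:=bot.inverse_kinematics([*P['jig'][:2],.15],down(a))) is not None and abs(j[5])<1.6 else a-np.pi
r=P['roll'];
bot.goto([r[0],r[1],.16],down(psi)); bot.set_gripper(.75)
st('above'); bot.line_to([r[0],r[1],.050],max_speed=.1); st('down')
bot.set_gripper(0,20); st('grip')
bot.line_to([r[0],r[1],.140],max_speed=.08); st('lift')
c=snap('top'); cv2.imwrite('pics/lift.png',cv2.resize(c['pixels'][120:330,60:340],None,fx=2.5,fy=2.5))
E
```

```text
[0.509  0.2793 1.4592] px rms 0.52
box end [[0.5265 0.2271 0.036 ]
 [0.4839 0.231  0.036 ]] width 0.042730446083322125
[ 0.5824 -0.0598 -0.0595] px rms 0.49
[ 0.5087 -0.274   1.5163] px rms 0.72
roll [0.56334558 0.12794337 0.076     ] [0.56190655 0.12870071 0.046     ] in riser [-0.1444 -0.0708] [-0.1438 -0.0693] box in riser [ 0.0396 -0.0018]
1.459226526222957 [array([ 0.01,  0.22,  1.66, -0.  ,  1.26,  0.13]), array([-0.31,  0.24,  1.63, -0.  ,  1.27, -0.2 ]), array([ 0.35,  0.29,  1.57, -0.  ,  1.28,  0.47]), array([-0.7 ,  0.22,  1.66,  0.  ,  1.26, -0.59])]
-1.6823661273668362 [None, array([-0.31,  0.24,  1.63, -0.  ,  1.27,  2.94]), array([ 0.35,  0.29,  1.57,  0.  ,  1.28, -2.68]), array([-0.7 ,  0.22,  1.66, -0.  ,  1.26,  2.55])]
above t 2.57 F [-0.6  0.3  0.2] grip 0.0 op 0.755 ee [0.5626 0.1284 0.16  ]
down t 3.82 F [-0.5  0.7 -0.7] grip 0.0 op 0.751 ee [0.5634 0.1283 0.0508]
grip t 4.37 F [ 0.7 -0.1  1.3] grip 20.0 op 0.43 ee [0.5628 0.1283 0.0502]
lift t 5.64 F [ 0.1  0.4 -2.5] grip 20.0 op 0.427 ee [0.5621 0.1283 0.1392]
```

View pics/lift.png

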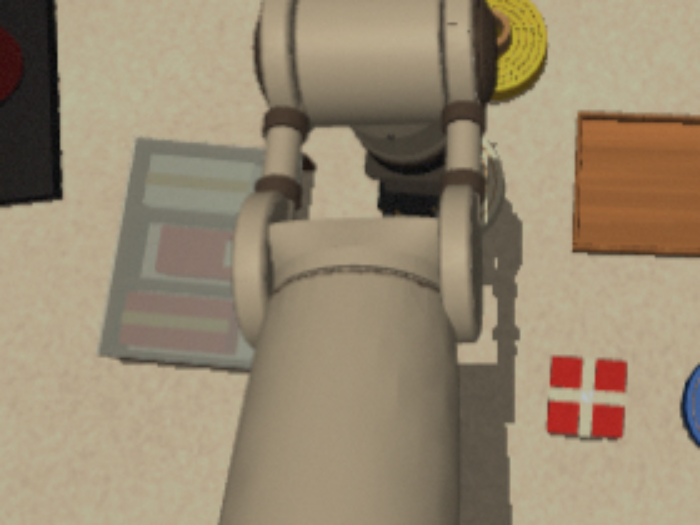

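The arm hides most of the roll, whose rim shows at about (495,190). The opening of 0.43 and the −2.5 N load confirm it is held. Now to the tray.

```bash
python3 - <<'E'
from h import *
x,y=P['tray'][:2]
bot.line_to([x,y,.14],max_speed=.15); st('over')
bot.line_to([x,y,.055],max_speed=.1)
z=.055
while z>.040:
    z-=.002; bot.line_to([x,y,z],max_speed=.03); f=bot.current_contact_force()[2]
    if f>1: break
st('touch'); bot.set_gripper(.75,20); bot.hold(.3); st('open')
bot.line_to([x,y,.15],max_speed=.12)
r=P['riser'];d=np.array([np.cos(r[2]),np.sin(r[2])])
p=np.array(P['box'][:2])-d*.18; bot.goto([*p,.2],down(r[2])); st('clear')
for n in('top','side'): c=snap(n)
t,s=load('top'),load('side')
A=cv2.resize(t['pixels'][155:285,90:370],None,fx=2.8,fy=2.8,interpolation=cv2.INTER_CUBIC);B=cv2.resize(s['pixels'][100:300,170:390],(264,236))
cv2.imwrite('pics/placed.png',np.vstack([A,cv2.copyMakeBorder(B,0,0,0,A.shape[1]-264,0)]))
E
```

```text
over t 7.1 F [-0.4 -0.4 -2.7] grip 20.0 op 0.431 ee [ 0.5823 -0.059   0.1399]
touch t 9.85 F [-4.6  1.1 11.3] grip 20.0 op 0.434 ee [ 0.583  -0.0599  0.0431]
open t 10.75 F [-0.7 -0.5 -0.4] grip 0.0 op 0.752 ee [ 0.5824 -0.0598  0.041 ]
clear t 12.7 F [ 0.3  0.7 -0.2] grip 0.0 op 0.749 ee [0.4954 0.1388 0.1995]
```

View pics/placed.png

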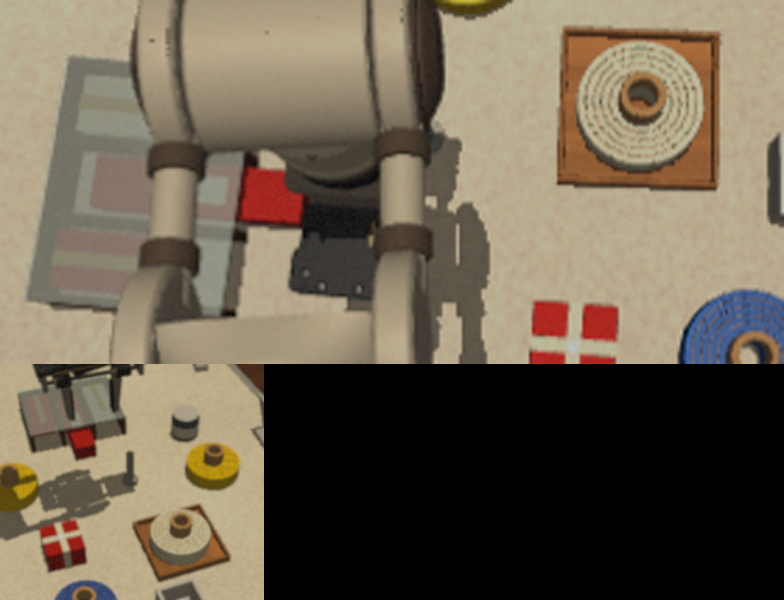

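The roll lies flat and central in the tray at (640,105). The box end is at (272,195), unmoved. Next I draw the box.

```bash
python3 - <<'E'
from h import *
r=P['riser'];d=np.array([np.cos(r[2]),np.sin(r[2])]);b=np.array(P['box'][:2])
g=b-d*.067
bot.line_to([*g,.12],max_speed=.2); bot.line_to([*g,.009],max_speed=.1); st('at end')
bot.set_gripper(0,20); st('grip')
e=g-d*.155; bot.line_to([*e,.009],max_speed=.06); st('drawn')
bot.set_gripper(.7,20); bot.hold(.4); st('open')
bot.line_to([*e,.12],max_speed=.12)
# look with arm out of the way
bot.goto([.45,-.2,.25],down(r[2])); st('away')
for n in('top','side'): snap(n)
t,s=load('top'),load('side')
A=cv2.resize(t['pixels'][155:285,90:280],None,fx=4,fy=4,interpolation=cv2.INTER_CUBIC)
cv2.imwrite('pics/drawn.png',cv2.convertScaleAbs(A,alpha=1.4))
E
```

```text
at end t 14.9 F [-0.2 -0.7 -0.1] grip 0.0 op 0.751 ee [0.5085 0.2521 0.0098]
grip t 15.38 F [-0.7 -0.9  1.8] grip 20.0 op 0.49 ee [0.508  0.2519 0.0093]
drawn t 18.12 F [-0.   4.6  5. ] grip 20.0 op 0.492 ee [0.4904 0.0975 0.0093]
open t 18.99 F [ 0.6  1.2 -0. ] grip 0.0 op 0.7 ee [0.4905 0.0979 0.009 ]
away t 21.31 F [ 0.5 -0.2 -0.6] grip 0.0 op 0.701 ee [ 0.45   -0.199   0.2491]
```

View pics/drawn.png

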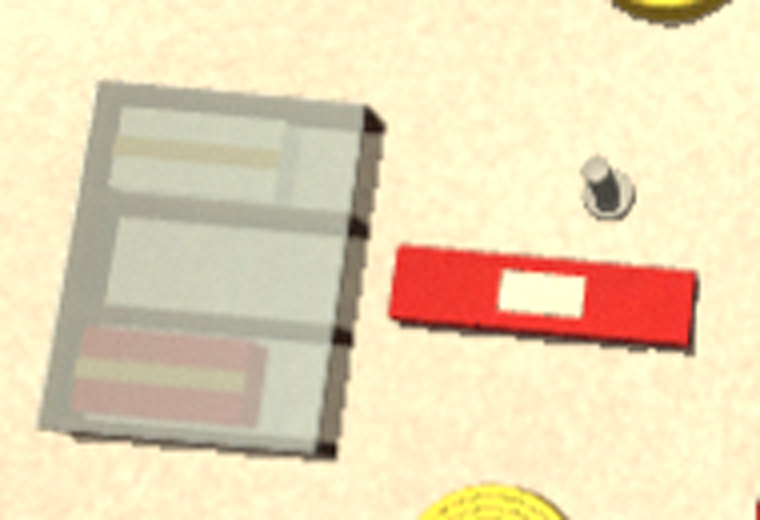

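The box lies flat and clear of the bay, with its top corners at crop pixels (399,243), (696,270), (689,347), (390,320). I'm fitting it, regrasping round the middle, and cross-checking the jig fit while I hold.

```bash
python3 - <<'E'
import fit as F
from h import *
t=load('top')
b=F.fit(F.o([(399,243),(696,270),(689,347),(390,320)],90,155),[(.09,-.0225,.036),(-.09,-.0225,.036),(-.09,.0225,.036),(.09,.0225,.036)],[.5,.17,1.46])
P['box']=b; P['jig']=F.P['jig']; pickle.dump(P,open('P.pkl','wb'))
print('spine mid',atz(t,*F.o([(512,284)],280,150)[0],.01),'gap mid top',atz(t,*F.o([(530,275)],280,150)[0],.055),'jig',P['jig'])
side0=cv2.imread('pics/side0.png'); top0=cv2.imread('pics/top0.png')
def ov(im,c,u0,u1,v0,v1,k):
    s=800/560
    I=cv2.resize(im,(int(560*k),int(420*k)),interpolation=cv2.INTER_CUBIC)
    for L,col in((F.rect(-.104,.104,-.0345,.0345,.055),(255,0,0)),(F.rect(-.098,.098,-.0285,.0285,.055),(0,200,0)),(F.rect(-.104,.104,-.0345,.0345,0),(0,0,255)),(F.rect(-.048,.048,-.015,.015,.01),(255,0,255))):
        cv2.polylines(I,[np.round(((proj(c,F.T(P['jig'],L))+.5)*k-.5)*8).astype(int)],True,col,1,cv2.LINE_AA,3)
    return I[int(v0*k):int(v1*k),int(u0*k):int(u1*k)]
A=ov(top0,t,355,465,195,243,5);B=ov(side0,load('side'),290,385,275,395,4)
h=max(A.shape[0],B.shape[0])
A=cv2.resize(A,(400,int(A.shape[0]*400/A.shape[1])));p=lambda i:cv2.copyMakeBorder(i,0,480-i.shape[0],0,0,0)
cv2.imwrite('pics/jigov.png',np.hstack([p(A),p(B[:480])]))
R=down(b[2])
bot.goto([b[0],b[1],.13],R); bot.line_to([b[0],b[1],.009],max_speed=.1); st('down')
bot.set_gripper(0,25); st('grip'); bot.line_to([b[0],b[1],.109],max_speed=.08); bot.hold(.1); st('lift')
E
```

```text
[0.509  0.2793 1.4592] px rms 0.52
box end [[0.5265 0.2271 0.036 ]
 [0.4839 0.231  0.036 ]] width 0.042730446083322125
[ 0.5824 -0.0598 -0.0595] px rms 0.49
[ 0.5087 -0.274   1.5163] px rms 0.72
roll [0.56334558 0.12794337 0.076     ] [0.56190655 0.12870071 0.046     ] in riser [-0.1444 -0.0708] [-0.1438 -0.0693] box in riser [ 0.0396 -0.0018]
[0.4975 0.1646 1.4587] px rms 0.35
spine mid [ 0.51087062 -0.27531387  0.01      ] gap mid top [ 0.509035   -0.27305042  0.055     ] jig [ 0.50873157 -0.27401291  1.51626651]
down t 24.21 F [ 0.  -0.3  0. ] grip 0.0 op 0.701 ee [0.4982 0.1647 0.0097]
grip t 24.63 F [ 0.2 -0.   2.3] grip 25.0 op 0.486 ee [0.4978 0.1647 0.0093]
lift t 26.13 F [-0.1 -0.2 -3.4] grip 25.0 op 0.489 ee [0.4971 0.1646 0.1084]
```

View pics/jigov.png

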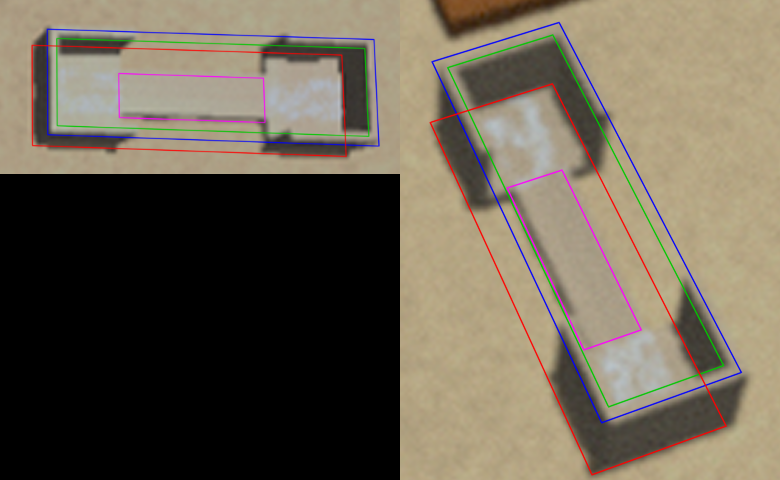

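The jig wireframe matches both views: the rims lie on the outlines and the spine is at (190,95) in the left view. The box is held round its middle. Placing it now.

```bash
python3 - <<'E'
from h import *
x,y,a=P['jig']; x+=.0005
R=down(a)
p=bot.current_ee_pos()
bot.line_to([x,y,.125],rot=R,max_speed=.15); bot.hold(.3); st('over')
z=.125
bot.line_to([x,y,.07],max_speed=.08); st('.07')
z=.07
while z>.0195:
    z-=.003; bot.line_to([x,y,z],max_speed=.04); f=bot.current_contact_force()
    if f[2]>2 or np.hypot(*f[:2])>8: break
st('stop')
E
```

```text
over t 29.51 F [-0.6 -0.2 -3. ] grip 25.0 op 0.487 ee [ 0.5092 -0.274   0.125 ]
.07 t 30.34 F [ 1.1  0.3 -3. ] grip 25.0 op 0.486 ee [ 0.5096 -0.2743  0.0704]
stop t 34.59 F [ 1.7 -0.6  0.4] grip 25.0 op 0.49 ee [ 0.5097 -0.2744  0.0193]
```

```bash
python3 - <<'E'
from h import *
x,y,_=P['jig']; x+=.0005
bot.line_to([x,y,.0185],max_speed=.03); st('rest')
bot.set_gripper(.7,25); bot.hold(.3); st('open')
bot.line_to([x,y,.16],max_speed=.12)
bot.goto([.45,.2,.25],down(1.459)); st('away')
for n in('top','side'): snap(n)
t,s=load('top'),load('side')
A=cv2.resize(t['pixels'][150:250,280:470],None,fx=4,fy=4,interpolation=cv2.INTER_CUBIC)
B=cv2.resize(s['pixels'][215:395,270:390],(133,200))
cv2.imwrite('pics/final.png',cv2.convertScaleAbs(np.vstack([A,cv2.copyMakeBorder(B,0,0,0,760-133,0)]),alpha=1.3))
E
```

```text
rest t 34.84 F [-0.3  1.4  5.3] grip 25.0 op 0.489 ee [ 0.5097 -0.2744  0.0193]
open t 35.62 F [ 0.9 -0.6 -0.4] grip 0.0 op 0.697 ee [ 0.5092 -0.274   0.0185]
away t 38.71 F [ 0.3 -0.6 -0.1] grip 0.0 op 0.701 ee [0.4503 0.1993 0.2497]
```

View pics/final.png

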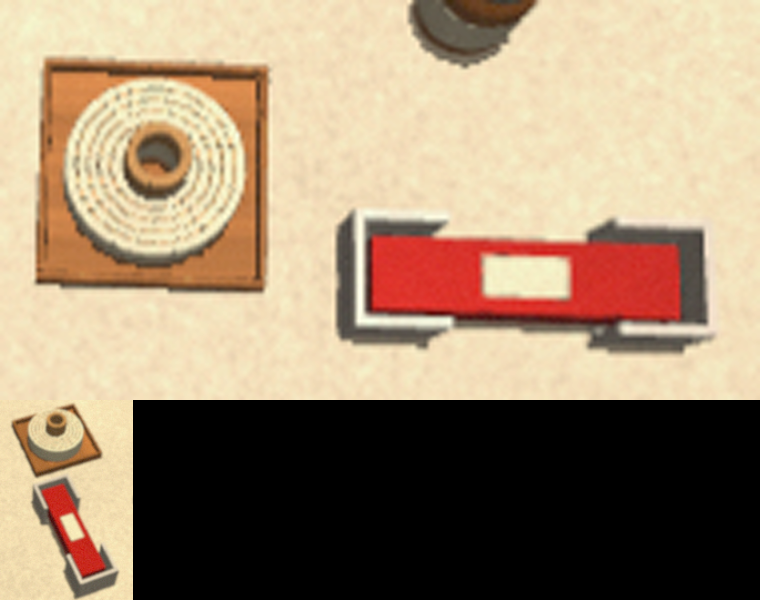

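The box lies flat inside both saddles, with its ends at (372,270) and (680,283), and the roll is central in the tray at (155,168). Handing in.

```bash
python3 -c "
from workcell import bot
print(bot.job_done())"
```

```text
the job is handed in; nothing more can be done
None
```

I handed the job in at about 39 s of the 64 s allowed: the last pictures show the roll flat in the tray and the box flat in both saddles, both let go; I never aimed the arm at the jar, gift box or tin, but didn't measure them afterwards, and the hand-in returned no verdict.

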